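Hang the tube basket on the dryer lift and hold it lowered

ROBOT

A 6-joint arm with a two-finger parallel gripper is mounted at the origin on the work surface. World frame = base frame: x ahead of the robot, y to its left, z up, the work surface at z = 0. Lengths are in m, angles in rad, forces in N, time in s.
With the tool pointing down it reaches from about 0.35 to 0.85 m from the base axis. Payload 8.1 kg.
Tool frame: the origin (TCP) lies at the very end of the fingers, on their centre line; the grasp point (between the pads) lies robot.grip_point_offset behind it (robot.grip_point_offset is the distance from the TCP to the grasp point, in m); z points along the fingers, y is the line along which they close (so a half turn about z gives the same grasp; the last joint's range is limited). The gripper opens to 93 mm and grips with 3 to 60 N. Pads are 15 mm wide; open, the fingers measure 128 mm over their backs; the gripper's body (75 mm by 188 mm) begins 65 mm behind the grasp point.
Start: joints at [1.206, 0.13, 1.488, -0, 1.523, -0.085], TCP at [0.166, 0.577, 0.219] pointing down, gripper open.
Joint ranges: [-2.96, 2.96], [-0.89, 2.26], [0.02, 2.5], [-1.34, 4.48], [0, 2.73], [-2.66, 2.66]. Speed limits (rad/s): [2.39, 2.39, 2.79, 3.14, 3.14, 3.14].

INTERFACE

Orientations are given as a rotation vector (axis times angle).
In Python, from plant import robot, eyes gives the robot as it stands. The module is installed in compiled form; this text tells all that it offers.
- The arm moves only by the tool apply_moves, never from a script. Its argument "steps" is one flat list of numbers, 7 for each row, row after row: the shift along the tool's x, y, z in units of 30 mm (1.0 is 30 mm), then the turn, a rotation vector about the tool's x, y, z in units of 6 degrees (1.0 is 6 degrees), then the opening in per cent of the stroke, from 0 (shut) to 100 (fully open). In form: [dx, dy, dz, ax, ay, az, fingers, dx, dy, dz, ax, ay, az, fingers, ...]. A call has 1 to 12 rows; each row shifts and turns the commanded pose from where the row before left it, along the tool's axes as they then stand; what a row does not reach is not made up. A row lasts 1/12 s, in which the tool goes at most 41.7 mm and 7.16 degrees, less where a joint would pass 70% of its speed; a pose out of reach is approached as far as the arm can. A call is refused whole if a number of a shift passes 1 or a number of a turn 1, either way. A call with a gripper value outside its range is refused whole. The fingers move at their own pace and stop on an object; "grip_force" is the grip in N (left out, the last holds). Time passes only in rows, so rows that do not move let the fingers close. It gives the time, the measured TCP pose, the force, the opening and the grip force at its end, in the units of the state.
- robot.read_state(): the state, without advancing time (a new reading comes with each control period).
- eyes.read_camera(name): name is "side" or "top"; returns the picture (480x640x3 uint8, red, green, blue); there is no depth.
- eyes.calibration(name): a dict with "K" (3x3 intrinsics, pixels), "R" (3x3) and "t" (3): a world point X has camera coordinates R X + t. Camera axes: x right, y down, z forward; pixel columns grow to the right and rows downward; lengths in m; the calibration is good to about 2 mm. A picture is of the moment at which its call begins. calibration takes no time and is no camera call.
- robot.close_job(): hands the job in; it is judged then, once.
Trained networks look in the newest picture that a camera, given by its name, has taken for a name from the list of things; names that differ only in an ending like _2 or _b are one class to them, and where a whole thing is asked for, a point or a joint stands for the part that bears it (a point fixed in the world has none). Each returns a list of dicts, best first, with "conf" (0 to 1); they miss things now and then, are a little off and sometimes report something else, mostly with a low value. They report only what shows in the picture. A call takes as long as a camera call.
- eyes.search_frame(camera, thing): "rect" ([left, top, width, height] in pixels, round what is visible of it).
- eyes.place_of(camera, thing): "xy" ([column, row] in pixels: a listed point, or the origin of a listed thing).
The state is a dict: "t": time; "q": joint angles; "dq": joint speeds; "joint_torque": joint torques, N m; "tool_pos": TCP position; "orientation": TCP orientation; "force": force on the tool from outside, world axes, zero at the start; "wrist_torque": the same for the moment, N m; "opening": finger opening in m; "gripper_force": force on a finger pad.
Only numpy, scipy, OpenCV 4.12 (cv2) and the standard library are available. Lean on these libraries where they do the work, as an engineer would, in place of code of your own. Each camera call takes 0.05 s, during which the arm holds its last target. There are 200 camera calls.

TASK

Pick up the basket of sample tubes by its upright grip tab and, keeping it upright, hang it on the drying station's hook by the middle of its handle bar, and let go of it. Then flip the lever's safety catch over to its side, and only then pull the lever towards the robot all the way to its stop, which lowers the basket into the drying well. The lever springs back, so finish while still holding it fully pulled, with the basket hanging quietly on the hook; leave the bottle, tip box and beaker where they stand.

Things in the scene. Friction and masses are not known exactly. Their poses are not given: they have to be found in the camera images.
- station: Fixed drying station, base 210 x 440 mm. Origin on the bench; front (-x) faces the robot, y to the robot's left. Steel well at x +30, y +120 mm: inside 110 x 150, rim 90, floor 18 mm above bench; hook above it, column 22 x 30 x 268 high behind at x +117. White console 110 x 110, top 60 mm, at x +20, y -120, with lever and catch; a cover 62 mm high joins them at x +116.
- basket: Loose steel basket of six short capped tubes, 0.3 kg +-25 percent. Origin at the centre of its underside, z up. Tray 70 (x) x 112 (y) x 42 mm high, caps up to 57 mm. Handle: round bar 8 mm thick along basket y, 106 mm long, centre line 125 mm above the underside, on uprights at y +-53 mm; a grip tab stands on its middle. May hang either way round (half turn).
- basket_tab (a point): Centre of the basket's grip tab, 150 mm above the basket's underside: a flat grey upright tab 10 mm thick (basket x), 30 mm wide (basket y), from 126 to 172 mm above the underside. Axes as the basket's.
- basket_bar (a point): Middle of the basket's handle bar, on its centre line, 25 mm below basket_tab. Axes as the basket's.
- hook_seat (a point): Where the bar's centre line lies when hung: 240 mm above the bench, lift up. Axes as the station's. The hook is an upward-open steel trough 24 mm wide in station y, for a bar lying along station y; its sloping sides rise 12 mm above this point (mouth about 28 mm across in x) and guide the bar. Its arm, 8 to 18 mm below this point, runs back (+x) to the column; front and top are open.
- lift_hook (a joint): How far the hook has been lowered, m: 0 up, 0.07 fully down. It is driven by the lever only (78 mm per rad of lever).
- catch (a joint): Safety catch angle, rad: 0 upright in front of the lever (starts at 0 to 0.08), 1.5 fully flipped to the station's -y side (right as the robot sees it). Upright, it blocks the lever; counts as flipped past 0.8. Hinge along station x, 66 mm above the bench, 22 mm to the -y side of the lever's middle; it stays where it is left and takes about 1 N at the stub.
- catch_stub (a point): The catch is a steel plate 26 mm wide, 8 mm thick, its top 63 mm above its hinge; a round stub 14 mm thick, 30 mm long sticks out of it towards the station's front (-x). This point is on the stub's centre line, 20 mm out from the plate's face; when upright, 53 mm above the hinge (119 mm above the bench) and 22 mm to its +y side. Axes turn with the catch.
- lever (a joint): Lever angle, rad: 0 at rest, leaning 0.3 rad away from the robot; grows as it is pulled towards the station's front (-x); stop at 0.9 (0.6 rad past vertical towards the robot). A spring returns it; holding it at the stop takes about 5 to 10 N.
- lever_bar (a point): Centre of the lever's T-grip, a black round bar 22 mm thick and 80 mm long along station y, centred on the lever's upper end, 150 mm from the lever's pivot. This point is about 193 mm above the bench at rest and 174 mm at the stop.
- lever_pivot (a point): On the lever's pivot axis (along station y), 50 mm above the bench, in the lever's middle plane, at station x +20, y -120.
- reagent_bottle: Bystander: amber bottle, 60 mm across, 130 mm high. Origin under its centre.
- tip_box: Bystander: blue box 120 x 85 x 60 mm. Origin under its centre.
- beaker: Bystander: white beaker 70 mm across, 90 mm high. Origin under its centre.

How it is judged:
On the way, in this order (a step that is already met when the one before it is completed fails the run):
1. the basket hangs on the hook by the middle of its bar, let go (horizontal distance between basket_bar and hook_seat below 0.022 m and z of basket_bar in the frame of hook_seat between -0.008 and 0.008 m and contact force between basket and the arm below 0.05 N and contact force between basket and the fingers below 0.05 N), for 0.2 s.
2. the safety catch is flipped aside (value of joint catch above 0.8 rad), for 0.2 s.
3. the lever is pulled to its stop (value of joint lever above 0.8 rad), for 0.2 s.
At the end, for the whole second after the job is handed in: Fingers hold the T-grip (over 1.5 N), lever past 0.8 rad of 0.9, catch flipped past 0.8 rad, lift lowered over 60 mm; basket's bar in the hook (bar's middle within 22 mm sideways, 8 mm in height), tilted under 0.3 rad, slower than 0.08 m/s, untouched by the robot (all of step 1 and value of joint each of lever, catch above 0.8 rad and value of joint lift_hook above 0.06 m and contact force between the fingers and lever above 1.5 N and angle between basket's own z axis and vertical below 0.3 rad and linear speed of basket below 0.08 m/s); the arm keeps its last pose, push and grip.
It fails at once if the lever is forced while the catch guards it (value of joint lever above 0.45 rad and value of joint catch below 0.4 rad).
It fails at once if the basket is tipped (angle between basket's own z axis and vertical above 0.7 rad).
It fails at once if a bystander is disturbed (distance of any of reagent_bottle, tip_box, beaker from where it was at the start of the episode above 0.03 m).
It also fails if it takes over 72 s, if anything falls off the work surface, if the arm or the gripper's body presses on something with over 40 N, if the wrist force passes 120 N, or if a joint passes its speed limit or range.

## Working session

There is one attempt and no reset: what is moved stays moved. The work goes in short steps, Python scripts to look and compute and a tool call to move; the robot and the scene stay as the last step left them, time stands still between calls to the robot, and variables do not carry over. Pictures are saved under pics/ and viewed, at most 10 in all, crops included, and the job is handed in when it is done.

Besides the shell and the picture viewer there is one more tool, called as name(argument=value, ...), one argument or row to a line, values as JSON. apply_moves: Moves the arm, as the interface text tells. Its arguments: {"type":"object","properties":{"steps":{"type":"array"},"grip_force":{"type":"number"}},"required":["steps"]}

```bash
mkdir -p pics
cat > h.py <<'E'
import numpy as np, cv2
from plant import robot, eyes
from scipy.spatial.transform import Rotation as Ro
from scipy.optimize import least_squares
C={c:eyes.calibration(c) for c in("side","top")}
def proj(c,X):
    k=C[c];p=np.asarray(k["K"])@(np.asarray(k["R"])@np.asarray(X)+np.asarray(k["t"]));return p[:2]/p[2]
def atz(c,uv,z):
    k=C[c];R=np.asarray(k["R"]);o=-R.T@np.asarray(k["t"]);d=R.T@np.linalg.inv(k["K"])@np.array([*uv,1.]);return o+d*(z-o[2])/d[2]
def tri(a,b):
    r=least_squares(lambda X:np.r_[proj("side",X)-a,proj("top",X)-b],[.5,0,.15]);return r.x,np.abs(r.fun).max()
def snap(c,n=None):
    im=eyes.read_camera(c)
    if n: cv2.imwrite(f"pics/{n}.png",cv2.cvtColor(im,cv2.COLOR_RGB2BGR))
    return im
E
python3 - <<'E'
from h import *
s=robot.read_state();print(s["t"],s["tool_pos"],s["orientation"],s["opening"],robot.grip_point_offset)
snap("side","s0");snap("top","t0")
for n in["basket_tab","basket_bar","basket","hook_seat","catch_stub","lever_bar","lever_pivot","station","reagent_bottle","tip_box","beaker"]:
    r={}
    for c in("side","top"):
        d=eyes.place_of(c,n)[:2];r[c]=d
        print(n,c,[(np.round(x["xy"],1).tolist(),round(x["conf"],2)) for x in d])
    if r["side"] and r["top"]:
        X,e=tri(r["side"][0]["xy"],r["top"][0]["xy"]);print("   ",X.round(4),round(e,1))
E
```

```text
0.0 [0.16547147 0.57613938 0.2175675 ] [-4.37986590e-01 -3.11048474e+00  2.85642429e-03] 0.09308271345740575 0.0188
basket_tab side [([258.2, 148.5], 0.8)]
basket_tab top [([155.7, 273.7], 0.79), ([360.6, 233.1], 0.21)]
    [0.4421 0.3641 0.1544] 0.4
basket_bar side [([256.8, 158.6], 0.72)]
basket_bar top [([156.0, 277.2], 0.94)]
    [0.4359 0.3728 0.1188] 0.1
basket side [([261.1, 197.1], 0.61)]
basket top [([165.8, 275.2], 0.84)]
    [ 0.444   0.3796 -0.0106] 2.0
hook_seat side [([319.1, 184.0], 0.9)]
hook_seat top [([269.5, 217.7], 0.72)]
    [0.5651 0.0637 0.2396] 2.5
catch_stub side [([323.2, 309.1], 0.9)]
catch_stub top [([367.7, 238.3], 0.58)]
    [ 0.5339 -0.1873  0.1161] 0.8
lever_bar side [([360.9, 271.9], 0.92)]
lever_bar top [([195.9, 187.0], 0.73), ([366.6, 207.7], 0.6)]
    [ 0.7456  0.359  -0.3088] 6.4
lever_pivot side [([335.8, 330.8], 0.59)]
lever_pivot top [([361.0, 230.7], 0.59)]
    [ 0.5631 -0.1756  0.0354] 0.1
station side [([318.5, 304.7], 0.87)]
station top [([321.0, 240.8], 0.89)]
    [ 0.541  -0.0634  0.0009] 0.2
reagent_bottle side [([292.4, 473.9], 0.91), ([320.4, 307.7], 0.4)]
reagent_bottle top [([457.4, 273.1], 0.88)]
    [ 0.4436 -0.4527 -0.0178] 0.1
tip_box side [([322.1, 304.0], 0.23)]
tip_box top [([470.7, 236.5], 0.71)]
    [ 0.504  -0.4014  0.3535] 0.2
beaker side [([359.7, 206.2], 0.52)]
beaker top [([198.6, 185.7], 0.58)]
    [ 7.020e-01  2.875e-01 -5.000e-04] 1.3
```

View pics/s0.png

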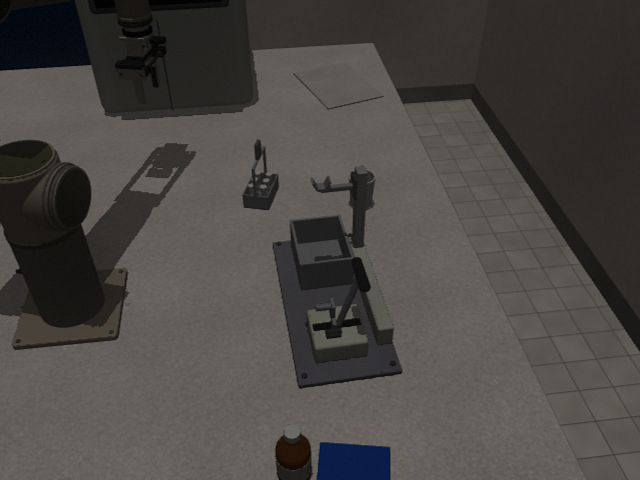

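View pics/t0.png

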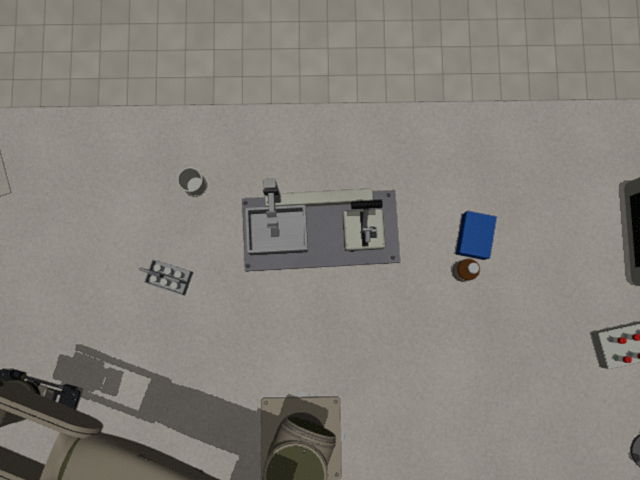

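The side view shows the basket at (260,190), the hook at (320,184), the T-grip at (361,272) and the stub at (323,307). In the top view, the basket is at (168,277), the hook near (270,217) and the T-grip at (367,204). The network's top detection of lever_bar was wrong: it picked the beaker.

Run:
```python
from h import *
t=cv2.imread("pics/t0.png");s=cv2.imread("pics/s0.png")
f=lambda im,x,y,w,h:cv2.resize(im[y:y+h,x:x+w],(390,290),interpolation=cv2.INTER_CUBIC)
a=np.vstack([np.hstack([f(t,130,250,78,58),f(s,225,130,78,58)]),np.hstack([f(t,240,170,156,116),f(s,300,230,117,87)])])
cv2.imwrite("pics/z0.png",cv2.convertScaleAbs(a,alpha=1.6))
c=[atz("top",p,.0) for p in[(245,202),(390,195),(397,261),(250,267)]]
print(np.round(c,4))
print("yaws",[np.arctan2(*( (c[i]-c[j])[:2]*[-1,1])) for i,j in((0,1),(3,2))])
X,e=tri([360.9,271.9],[366.6,205]);print("lever_bar",X,e)
print("tip_box",atz("top",(477,235),.06),"beaker",atz("top",(192,181),.09),"bottle",atz("top",(471,268),.13))
```

```text
[[ 0.656   0.1534  0.    ]
 [ 0.6706 -0.264   0.    ]
 [ 0.4797 -0.2784  0.    ]
 [ 0.4687  0.139   0.    ]]
yaws [np.float64(0.03490192171118537), np.float64(0.026500526332028762)]
lever_bar [ 0.60776513 -0.17970212  0.19991787] 0.39440767566784984
tip_box [ 0.54345952 -0.49345446  0.06      ] beaker [0.69963574 0.28732186 0.09      ] bottle [ 0.44775972 -0.45512565  0.13      ]
```

View pics/z0.png

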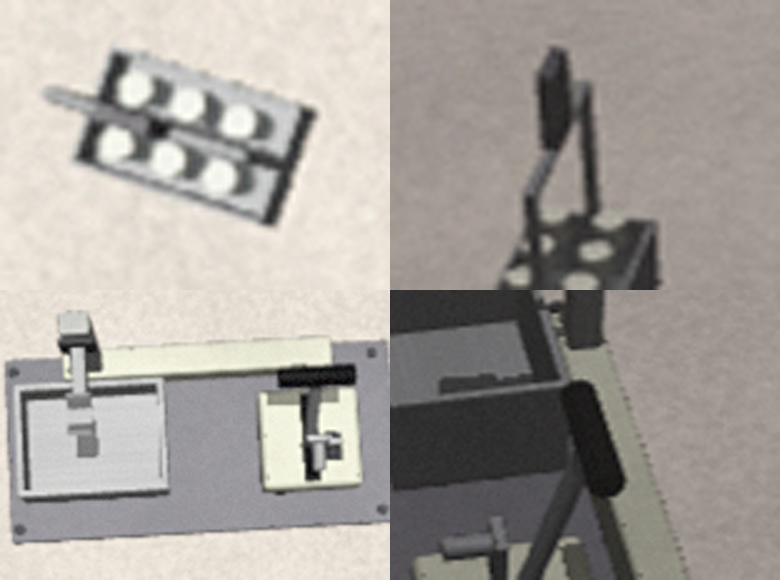

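The zoom shows the tray corners in the top view at about (153,259.6), (193,271.6), (184,294.4) and (145,282). The catch is upright, with its stub facing the robot and the T-grip behind it.

Run:
```python
from h import *
c=np.array([atz("top",(130+x/5,250+y/5),.042)[:2] for x,y in[(115,48),(315,108),(270,222),(75,160)]])
print(c.round(4),c.mean(0))
for i,j in((0,1),(3,2),): d=c[i]-c[j];print("yaw",np.arctan2(-d[0],d[1]),np.hypot(*d))
for i,j in((0,3),(1,2)): d=c[i]-c[j];print("yawx",np.arctan2(d[1],d[0]),np.hypot(*d))
for z,p in((.125,(156,277.2)),(.125,(160.5,275)),(.15,(155.7,273.7)),(0.0,(165.8,275.2))): print(atz("top",p,z))
for z,p in((.125,(256.8,158.6)),(.15,(258.2,148.5)),(.0,(261.1,197.1)),(.172,(259.5,141)),(.15,(257.2,149.5))): print("side",atz("side",p,z))
s=robot.read_state();R=Ro.from_rotvec(s["orientation"]).as_matrix();print(R.round(3))
```

```text
[[0.4899 0.4028]
 [0.455  0.2917]
 [0.3926 0.3157]
 [0.4282 0.4236]] [0.44141746 0.35842447]
yaw -0.3040275233512912 0.11643846786699112
yaw -0.31878492295080285 0.11362370202586182
yawx -0.3253505743731684 0.06505843871067886
yawx -0.3671069973246217 0.06685333993553103
[0.43586289 0.37115499 0.125     ]
[0.44146333 0.35947042 0.125     ]
[0.44336386 0.36536517 0.15      ]
[0.44886467 0.37724798 0.        ]
side [0.43542942 0.36294053 0.125     ]
side [0.44126814 0.37119332 0.15      ]
side [0.43854073 0.36420397 0.        ]
side [0.44611199 0.37107623 0.172     ]
side [0.43842238 0.36668493 0.15      ]
[[-0.961  0.276  0.   ]
 [ 0.276  0.961  0.   ]
 [-0.     0.    -1.   ]]
```

apply_moves(
  steps=[-0.9,-0.36,0,0,0,0,100,-0.9,-0.36,0,0,0,0,100,-0.9,-0.36,0,0,0,0,100,-0.9,-0.36,0,0,0,0,100,-0.9,-0.36,0,0,0,0,100,-0.9,-0.36,0,0,0,0,100,-0.9,-0.36,0,0,0,0,100,-0.9,-0.36,0,0,0,0,100,-0.9,-0.36,0,0,0,0,100,-0.9,-0.36,0,0,0,0,100,-0.9,-0.36,0,0,0,0,100,-0.9,-0.36,0,0,0,0,100],
)

```text
t: 2.2
tool_pos: [0.4423, 0.3616, 0.2188]
orientation: [0.438, 3.111, 0.0]
force: [0.1, 0.5, 0.0]
opening: 0.0933
gripper_force: 0.0
```

apply_moves(
  steps=[0,0,0,0,0,1,100,0,0,0,0,0,1,100,0,0,0,0,0,1,100,0,0,0,0,0,1,100,0,0,0,0,0,1,100,0,0,0,0,0,1,100,0,0,0,0,0,1,100,0,0,0,0,0,1,100,0,0,0,0,0,1,100,0,0,0,0,0,1,100,0,0,0,0,0,1,100,0,0,0,0,0,1,100],
)

```text
t: 3.2
tool_pos: [0.4413, 0.3626, 0.2186]
orientation: [2.189, 2.254, -0.0]
force: [-0.4, 0.7, -0.3]
opening: 0.093
gripper_force: 0.0
```

apply_moves(
  steps=[0,0,0,0,0,1,100,0,0,0,0,0,1,100,0,0,0,0,0,1,100,0,0,0,0,0,0.35,100,0,0,0,0,0,0,100,0,0,0,0,0,0,100],
)

```text
t: 3.7
tool_pos: [0.4413, 0.3627, 0.2187]
orientation: [2.542, 1.846, 0.0]
force: [-0.5, -0.3, 0.2]
opening: 0.0931
gripper_force: 0.0
```

```bash
cat >> h.py <<'E'
def st():
    s=robot.read_state();R=Ro.from_rotvec(s["orientation"]).as_matrix()
    print("t",s["t"],"p",s["tool_pos"].round(4),"R",R.round(3).tolist(),"q",np.round(s["q"],2),"op",round(s["opening"],4),"F",np.round(s["force"],1),"gf",s["gripper_force"]);return s,R
E
python3 - <<'E'
from h import *
s,R=st()
t=snap("top","t1");sd=snap("side","s1")
f=lambda im,x,y,w,h:cv2.resize(im[y:y+h,x:x+w],(400,300),interpolation=cv2.INTER_CUBIC)
cv2.imwrite("pics/z1.png",cv2.cvtColor(cv2.convertScaleAbs(np.hstack([f(t,110,230,100,75),f(sd,215,100,100,75)]),alpha=1.6),cv2.COLOR_RGB2BGR))
r={}
for n in["basket_tab","basket_bar"]:
    for c in("side","top"):
        d=eyes.place_of(c,n)[:1];r[c]=d
        print(n,c,[(np.round(x["xy"],1).tolist(),round(x["conf"],2)) for x in d])
print(proj("side",s["tool_pos"]),proj("top",s["tool_pos"]))
E
```

```text
t 3.7 p [0.4413 0.3627 0.2187] R [[0.31, 0.951, 0.0], [0.951, -0.31, 0.0], [0.0, 0.0, -1.0]] q [ 0.6   0.05  1.57 -0.    1.52  0.91] op 0.0931 F [-0.5 -0.3  0.2] gf 0.0
basket_tab side [([256.1, 146.9], 0.89)]
basket_tab top [([156.6, 269.9], 0.91)]
basket_bar side [([257.8, 157.7], 0.82)]
basket_bar top [([159.4, 275.3], 0.59)]
[256.52931615 126.69656436] [149.2966078  272.74855318]
```

View pics/z1.png

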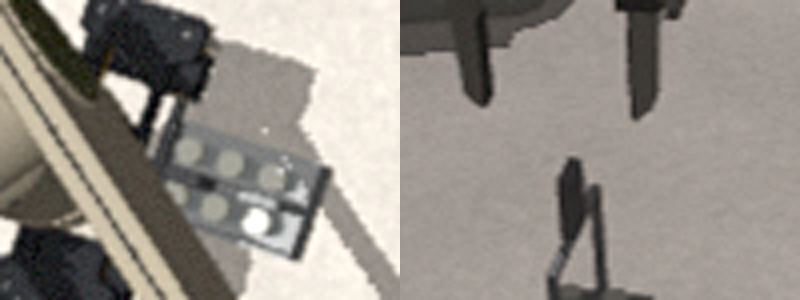

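The side crop shows the tab (top at about (258,140)) centred between the two open fingertips, so I'll descend and grip.

apply_moves(
  steps=[0,0,0.7,0,0,0,100,0,0,0.7,0,0,0,100,0,0,0.7,0,0,0,100,0,0,0.45,0,0,0,100,0,0,0,0,0,0,100,0,0,0,0,0,0,0,0,0,0,0,0,0,0,0,0,0,0,0,0,0,0,0,0,0,0,0,0,0,0,0,0,0,0,0,0,0,0,0,0,0,0,0,0,0,0,0,0,0],
  grip_force=30,
)

```text
t: 5.0
tool_pos: [0.4414, 0.3627, 0.1425]
orientation: [2.544, 1.844, 0.001]
force: [0.1, -0.8, -0.2]
opening: 0.0512
gripper_force: 0.0
```

apply_moves(
  steps=[0,0,0,0,0,0,0,0,0,0,0,0,0,0,0,0,0,0,0,0,0,0,0,0,0,0,0,0],
)

```text
t: 5.33
tool_pos: [0.4413, 0.3626, 0.1421]
orientation: [2.544, 1.844, -0.0]
force: [0.2, -0.1, 0.2]
opening: 0.0242
gripper_force: 0.0
```

apply_moves(
  steps=[0,0,0,0,0,0,0,0,0,0,0,0,0,0,0,0,0,0,0,0,0,0,0,0,0,0,0,0,0,0,0,0,0,0,0,0,0,0,0,0,0,0],
)

```text
t: 5.83
tool_pos: [0.4412, 0.3625, 0.142]
orientation: [2.544, 1.844, -0.0]
force: [-0.8, -0.4, -2.2]
opening: 0.0099
gripper_force: 30.0
```

apply_moves(
  steps=[0,0,-0.3,0,0,0,0,0,0,-0.6,0,0,0,0,0,0,-0.7,0,0,0,0,0,0,-0.7,0,0,0,0,0,0,-0.7,0,0,0,0,0,0,-0.7,0,0,0,0,0,0,-0.6,0,0,0,0,0,0,-0.3,0,0,0,0,0,0,0,0,0,0,0,0,0,0,0,0,0,0],
)

```text
t: 6.67
tool_pos: [0.4413, 0.3627, 0.28]
orientation: [-2.544, -1.844, -0.0]
force: [-0.5, 0.6, -4.4]
opening: 0.0098
gripper_force: 30.0
```

Run:
```python
from h import *
s,R=st()
t=snap("top","t2");sd=snap("side","s2")
f=lambda im,x,y,w,h:cv2.resize(im[y:y+h,x:x+w],(400,300),interpolation=cv2.INTER_CUBIC)
cv2.imwrite("pics/z2.png",cv2.cvtColor(cv2.convertScaleAbs(np.hstack([f(t,90,220,120,90),f(sd,200,60,120,90)]),alpha=1.6),cv2.COLOR_RGB2BGR))
for n in["basket_tab","basket_bar"]:
    r={}
    for c in("side","top"):
        d=eyes.place_of(c,n)[:1]
        if d:r[c]=d[0]["xy"]
        print(n,c,[(np.round(x["xy"],1).tolist(),round(x["conf"],2)) for x in d])
    if len(r)==2: print(tri(r["side"],r["top"]))
```

```text
t 6.6667 p [0.4413 0.3627 0.28  ] R [[0.311, 0.95, 0.0], [0.95, -0.311, 0.0], [0.0, 0.0, -1.0]] q [0.6  0.03 1.48 0.   1.63 0.91] op 0.0098 F [-0.5  0.6 -4.4] gf 29.99384433031082
basket_tab side [([254.3, 99.8], 0.97)]
basket_tab top [([138.2, 269.9], 0.85)]
(array([0.44234767, 0.36894349, 0.28948105]), np.float64(0.48277514347438455))
basket_bar side [([252.0, 108.0], 0.94)]
basket_bar top [([142.6, 271.9], 0.67)]
(array([0.43697801, 0.36381888, 0.27081259]), np.float64(1.2552295684158423))
```

View pics/z2.png

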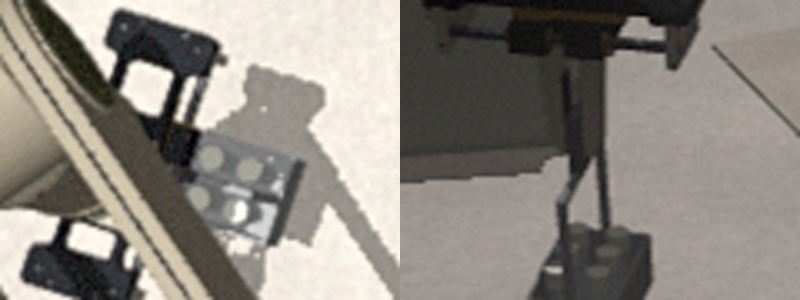

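Basket is held upright, with the tab between the fingers (side crop, centre about (287,90)). Next I turn it to the station's yaw and carry it to a point in front of the hook.

apply_moves(
  steps=[0,0,0,0,0,-0.5,0,0,0,-0.05,0,0,-0.7,0,0,0,-0.05,0,0,-0.8,0,0,0,-0.05,0,0,-0.8,0,0,0,-0.05,0,0,-0.56,0,0,0,-0.05,0,0,0,0],
)

```text
t: 7.47
tool_pos: [0.4411, 0.3625, 0.2871]
orientation: [-2.178, -2.263, 0.001]
force: [-0.4, -0.1, -3.2]
opening: 0.0098
gripper_force: 30.0
```

apply_moves(
  steps=[-0.4,0.04,0,0,0,0,0,-0.7,0.04,0,0,0,0,0,-0.9,0.04,0,0,0,0,0,-1,0.04,0,0,0,0,0,-1,0.04,0,0,0,0,0,-1,0.04,0,0,0,0,0,-1,0.04,0,0,0,0,0,-1,0.04,0,0,0,0,0,-1,0.04,0,0,0,0,0,-0.9,0.04,0,0,0,0,0,-0.7,0.02,0,0,0,0,0,-0.5,0.02,0,0,0,0,0],
)

```text
t: 8.47
tool_pos: [0.4648, 0.0575, 0.2875]
orientation: [2.186, 2.255, -0.001]
force: [0.7, -0.9, -3.8]
opening: 0.01
gripper_force: 30.0
```

apply_moves(
  steps=[0,0,0,0,0,0,0,0,0,0,0,0,0,0,0,0,0,0,0,0,0],
)

```text
t: 8.72
tool_pos: [0.465, 0.0603, 0.2875]
orientation: [-2.183, -2.258, -0.0]
force: [0.1, -0.2, -2.4]
opening: 0.0096
gripper_force: 30.0
```

Run:
```python
from h import *
s,R=st()
t=snap("top","t3");sd=snap("side","s3")
f=lambda im,x,y,w,h:cv2.resize(im[y:y+h,x:x+w],(400,300),interpolation=cv2.INTER_CUBIC)
cv2.imwrite("pics/z3.png",cv2.cvtColor(cv2.convertScaleAbs(np.hstack([f(t,220,160,100,75),f(sd,240,120,140,105)]),alpha=1.6),cv2.COLOR_RGB2BGR))
for n in["basket_tab","basket_bar","hook_seat"]:
    r={}
    for c in("side","top"):
        d=eyes.place_of(c,n)[:1]
        if d:r[c]=d[0]["xy"]
        print(n,c,[(np.round(x["xy"],1).tolist(),round(x["conf"],2)) for x in d])
        if d and n=="hook_seat":print(atz(c,r[c],.24))
    if len(r)==2: print(tri(r["side"],r["top"]))
print(atz("side",(319.1,184),.24),atz("top",(269.5,217.7),.24))
```

```text
t 8.7167 p [0.465  0.0603 0.2875] R [[-0.034, 0.999, -0.0], [0.999, 0.034, 0.0], [0.0, -0.0, -1.0]] q [ 0.02 -0.25  1.73  0.    1.66 -0.01] op 0.0096 F [ 0.1 -0.2 -2.4] gf 29.99940276145935
basket_tab side [([271.0, 165.3], 0.82)]
basket_tab top []
basket_bar side [([273.0, 172.7], 0.92)]
basket_bar top []
hook_seat side [([319.5, 182.9], 0.78)]
[0.56167142 0.06628711 0.24      ]
hook_seat top [([269.4, 220.1], 0.68)]
[0.5652851  0.06387641 0.24      ]
(array([0.56289459, 0.06374437, 0.24197968]), np.float64(0.8383370978635014))
[0.56028444 0.0623324  0.24      ] [0.57126131 0.06360666 0.24      ]
```

View pics/z3.png

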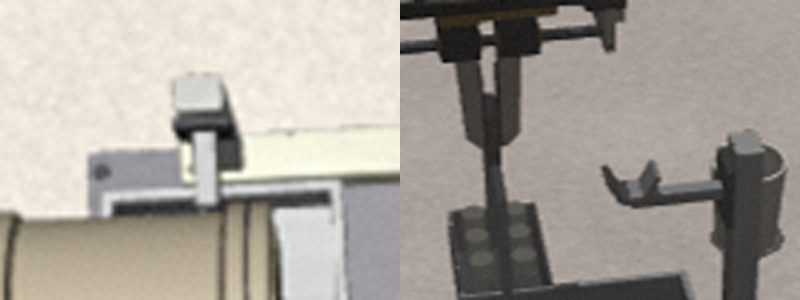

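Side crop: the basket hangs upright left of the hook. The hook mouth spans (452,179) to (470,178) in full-frame-equivalent crop terms, i.e. about (321,179), and the column is behind it.

Run:
```python
from h import *
print(proj("side",[.465,.0603,.2705]),atz("side",(273,172.7),.2705),atz("side",(240+231.5*.35,120+166.5*.35),.252))
print(proj("side",[.564,.064,.24]),proj("side",[.564,.064,.252]))
```

```text
[274.06667002 176.17046033] [0.46375694 0.07355937 0.2705    ] [0.56493251 0.06575165 0.252     ]
[320.71601159 183.41906996] [320.70064942 178.77157586]
```

apply_moves(
  steps=[0,0.25,0,0,0,0,0,0,0.4,0,0,0,0,0,0,0.5,0,0,0,0,0,-0.05,0.5,0,0,0,0,0,0,0.5,0,0,0,0,0,0,0.5,0,0,0,0,0,0,0.4,0,0,0,0,0,0,0.25,0,0,0,0,0,0,0,0,0,0,0,0,0,0,0,0,0,0,0,0,0,0,0,0,0,0],
)

```text
t: 10.03
tool_pos: [0.5638, 0.0624, 0.2875]
orientation: [-2.181, -2.26, 0.001]
force: [-0.0, -0.3, -3.3]
opening: 0.0099
gripper_force: 30.0
```

Run:
```python
from h import *
s,R=st()
sd=snap("side","s4")
cv2.imwrite("pics/z4.png",cv2.cvtColor(cv2.convertScaleAbs(cv2.resize(sd[130:220,270:390],(720,540),interpolation=cv2.INTER_CUBIC),alpha=1.7),cv2.COLOR_RGB2BGR))
for n in["basket_tab","basket_bar","hook_seat"]:
    print(n,[(np.round(x["xy"],1),x["conf"]) for x in eyes.place_of("side",n)[:1]])
p=s["tool_pos"]-[0,0,.017];print(proj("side",p))
```

```text
t 10.0333 p [0.5638 0.0624 0.2875] R [[-0.035, 0.999, -0.001], [0.999, 0.035, -0.0], [0.0, -0.001, -1.0]] q [ 0.02  0.02  1.48 -0.    1.64 -0.02] op 0.0099 F [-0.  -0.3 -3.3] gf 29.999321401119232
basket_tab [(array([318.5, 159. ]), 0.67)]
basket_bar [(array([318.7, 170. ]), 0.84)]
hook_seat [(array([319.9, 181.9]), 0.8)]
[320.69337752 171.92675302]
```

View pics/z4.png

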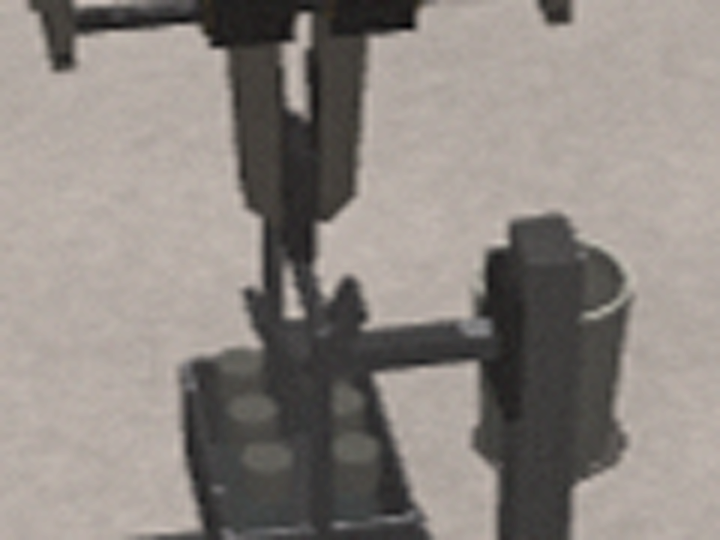

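The bar sits above the middle of the hook mouth (crop mouth (250,290)–(350,285), tab at (300,190)). Lowering.

apply_moves(
  steps=[0,0,0.2,0,0,0,0,0,0,0.25,0,0,0,0,0,0,0.25,0,0,0,0,0,0,0.15,0,0,0,0,0,0,0.1,0,0,0,0,0,0,0.05,0,0,0,0,0,0,0,0,0,0,0,0,0,0,0,0,0,0],
)

```text
t: 10.9
tool_pos: [0.5644, 0.0623, 0.2578]
orientation: [2.182, 2.26, 0.001]
force: [-1.0, -0.1, -3.8]
opening: 0.0099
gripper_force: 30.0
```

apply_moves(
  steps=[0,0,0.05,0,0,0,0,0,0,0.05,0,0,0,0,0,0,0,0,0,0,0],
)

```text
t: 11.15
tool_pos: [0.5646, 0.0623, 0.2558]
orientation: [2.181, 2.259, 0.002]
force: [-2.1, 0.1, 5.3]
opening: 0.0101
gripper_force: 30.0
```

apply_moves(
  steps=[0,0,0,0,0,0,13,0,0,0,0,0,0,16,0,0,0,0,0,0,20,0,0,0,0,0,0,30,0,0,0,0,0,0,40,0,0,0,0,0,0,45,0,0,0,0,0,0,45,0,0,-0.2,0,0,0,45,0,0,-0.5,0,0,0,45,0,0,-0.8,0,0,0,45,0,0,-0.8,0,0,0,45,0,0,-0.5,0,0,0,45],
)

```text
t: 12.15
tool_pos: [0.5647, 0.0623, 0.342]
orientation: [2.18, 2.259, 0.003]
force: [0.7, -0.4, 0.7]
opening: 0.0415
gripper_force: 0.0
```

Run:
```python
from h import *
s,R=st()
sd=snap("side","s5");t=snap("top","t5")
a=cv2.resize(sd[130:235,270:410],(400,300),interpolation=cv2.INTER_CUBIC);b=cv2.resize(sd[230:350,280:440],(400,300),interpolation=cv2.INTER_CUBIC)
cv2.imwrite("pics/z5.png",cv2.cvtColor(cv2.convertScaleAbs(np.hstack([a,b]),alpha=1.7),cv2.COLOR_RGB2BGR))
for n in["basket_bar","hook_seat","catch_stub","lever_bar"]:
  for c in("side","top"):
    print(n,c,[(np.round(x["xy"],1).tolist(),x["conf"]) for x in eyes.place_of(c,n)[:2]])
o=np.array([.540,-.058]);th=.036
def S(x,y,z): return np.array([o[0]+x*np.cos(th)-y*np.sin(th),o[1]+x*np.sin(th)+y*np.cos(th),z])
print("pred lever",S(.02+.15*np.sin(.3),-.12,.193),proj("side",S(.02+.15*np.sin(.3),-.12,.193)))
```

```text
t 12.15 p [0.5647 0.0623 0.342 ] R [[-0.035, 0.999, 0.003], [0.999, 0.035, 0.0], [-0.0, 0.003, -1.0]] q [ 0.02  0.02  1.38 -0.    1.74 -0.02] op 0.0415 F [ 0.7 -0.4  0.7] gf 0.0
basket_bar side [([319.9, 184.9], 0.87)]
basket_bar top []
hook_seat side [([316.0, 184.1], 0.58), ([317.3, 225.8], 0.37)]
hook_seat top []
catch_stub side [([321.8, 305.0], 0.67)]
catch_stub top [([367.3, 239.5], 0.63)]
lever_bar side [([358.8, 274.7], 0.84), ([320.7, 182.5], 0.44)]
lever_bar top [([366.8, 205.3], 0.59)]
pred lever [ 0.60860542 -0.17560694  0.193     ] [360.51504035 273.12120455]
```

View pics/z5.png

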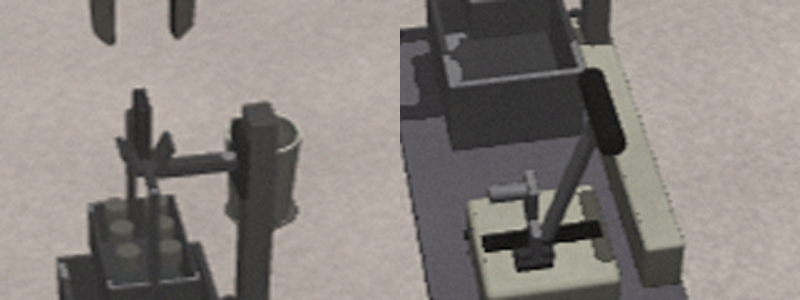

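The basket hangs cleanly on the hook, let go. The catch is still upright, with the stub at about (322,305) in the side view. Next I turn 90° so the gripper body clears the T-grip, close the fingers and move to the +y side of the stub.

apply_moves(
  steps=[0,0,0,0,0,1,40,0,0,0,0,0,1,20,0,0,0,0,0,1,0,0,0,0,0,0,1,0,0,0,0,0,0,1,0,0,0,0,0,0,1,0,0,0,0,0,0,1,0,0,0,0,0,0,1,0,0,0,0,0,0,1,0,0,0,0,0,0,1,0,0,0,0,0,0,1,0,0,0,0,0,0,1,0],
)

```text
t: 13.65
tool_pos: [0.564, 0.0623, 0.338]
orientation: [-3.095, -0.538, 0.001]
force: [0.3, 0.4, 0.9]
opening: 0.0005
gripper_force: 0.0
```

apply_moves(
  steps=[0,0,0,0,0,1,0,0,0,0,0,0,1,0,0,0,0,0,0,1,0,-0.21,0.8,0,0,0,0,0,-0.2,0.8,0,0,0,0,0,-0.2,0.8,0,0,0,0,0,-0.2,0.8,0,0,0,0,0,-0.2,0.8,0,0,0,0,0,-0.2,0.8,0,0,0,0,0,-0.1,0.8,0,0,0,0,0,0,0.76,0,0,0,0,0,0,0,0,0,0,0,0],
)

```text
t: 14.65
tool_pos: [0.531, -0.1333, 0.3379]
orientation: [3.14, 0.05, -0.002]
force: [0.0, 0.0, 0.8]
opening: 0.0006
gripper_force: 0.0
```

Run:
```python
from h import *
s,R=st()
print(tri((321.8,305.0),(367.3,239.5)),atz("top",(367.3,239.5),.119),atz("side",(322.5,307),.119))
```

```text
t 14.65 p [ 0.531  -0.1333  0.3379] R [[0.999, 0.032, -0.001], [0.032, -0.999, -0.001], [-0.001, 0.001, -1.0]] q [-0.34 -0.03  1.44 -0.    1.73  1.2 ] op 0.0006 F [0.  0.  0.8] gf 0.0
(array([ 0.53070818, -0.18534785,  0.1259339 ]), np.float64(1.245155055578266)) [ 0.52822207 -0.18586494  0.119     ] [ 0.53405423 -0.18409084  0.119     ]
```

apply_moves(
  steps=[0,0,0.8,0,0,0,0,0,0,1,0,0,0,0,0,0,1,0,0,0,0,0,0,1,0,0,0,0,0,0,1,0,0,0,0,0,0,1,0,0,0,0,0,0,1,0,0,0,0,0,0,0.8,0,0,0,0,0,0,0.5,0,0,0,0,0,0,0.23,0,0,0,0,0,0,0,0,0,0,0],
)

```text
t: 15.57
tool_pos: [0.5301, -0.1288, 0.0864]
orientation: [-3.14, -0.056, 0.006]
force: [-0.1, 0.1, 1.2]
opening: 0.0008
gripper_force: 0.0
```

apply_moves(
  steps=[0,0.25,0,0,0,0,0,0,0.25,0,0,0,0,0,0,0.25,0,0,0,0,0,0,0.25,0,0,0,0,0,0,0.25,0,0,0,0,0,0,0.25,0,0,0,0,0,0,0.25,0,0,0,0,0],
)

```text
t: 16.15
tool_pos: [0.5337, -0.1832, 0.0891]
orientation: [3.141, 0.055, 0.001]
force: [0.7, 0.4, 1.0]
opening: 0.0003
gripper_force: 0.5
```

apply_moves(
  steps=[0,0.25,0,0,0,0,0,0,0.25,0,0,0,0,0,0,0.25,0,0,0,0,0,0,0.25,0,0,0,0,0,0,0.2,0,0,0,0,0,0,0,0,0,0,0,0,0,0,0,0,0,0,0],
)

```text
t: 16.73
tool_pos: [0.5348, -0.2187, 0.0887]
orientation: [3.141, 0.055, 0.0]
force: [-0.5, -0.7, 1.1]
opening: 0.0006
gripper_force: 0.0
```

Run:
```python
from h import *
s,R=st()
sd=snap("side","s6")
a=cv2.resize(sd[140:260,270:430],(400,300),interpolation=cv2.INTER_CUBIC);b=cv2.resize(sd[250:355,280:420],(400,300),interpolation=cv2.INTER_CUBIC)
cv2.imwrite("pics/z6.png",cv2.cvtColor(cv2.convertScaleAbs(np.hstack([a,b]),alpha=1.7),cv2.COLOR_RGB2BGR))
```

```text
t 16.7333 p [ 0.5348 -0.2187  0.0887] R [[0.999, 0.035, 0.0], [0.035, -0.999, -0.0], [-0.0, 0.0, -1.0]] q [-0.48  0.17  1.69 -0.    1.28  1.06] op 0.0006 F [-0.5 -0.7  1.1] gf 0.0
```

View pics/z6.png

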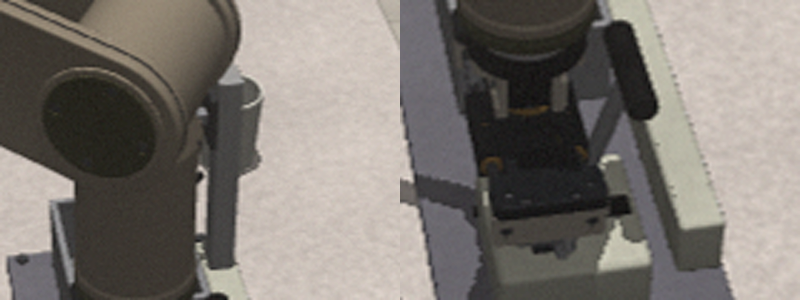

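The arm blocks the view of the stub. The console is visible at lower right and the T-grip is still at rest, so I'll retreat upward and turn back.

apply_moves(
  steps=[0,0.1,0,0,0,0,0,0,0.1,0,0,0,0,0,0,-0.1,-0.5,0,0,0,0,0,0,-1,0,0,0,0,0,0,-1,0,0,0,0,0,0,-1,0,0,0,0,0,0,-1,0,0,0,0,0,0,-1,0,0,0,0,0,0,-1,0,0,0,0,0,0,-0.8,0,0,-1,30,0,0,0,0,0,-1,60,0,0,0,0,0,-1,60],
)

```text
t: 17.78
tool_pos: [0.536, -0.2218, 0.3109]
orientation: [3.089, 0.554, 0.006]
force: [0.1, 0.5, -0.6]
opening: 0.016
gripper_force: 0.0
```

apply_moves(
  steps=[0,0,0,0,0,-1,60,0,0,0,0,0,-1,60,0,0,0,0,0,-1,60,0,0,0,0,0,-1,60,0,0,0,0,0,-1,60,0,0,0,0,0,-1,60,0,0,0,0,0,-1,60,0,0,0,0,0,-1,60,0,0,0,0,0,-1,60,0,0,0,0,0,-1,60,0,0,0,0,0,-1,60,0,0,0,0,0,-1,60],
)

```text
t: 18.78
tool_pos: [0.5349, -0.2213, 0.3078]
orientation: [2.175, 2.266, -0.0]
force: [-0.3, 0.7, 0.3]
opening: 0.0559
gripper_force: 0.0
```

Run:
```python
from h import *
s,R=st()
sd=snap("side","s7")
a=cv2.resize(sd[140:260,270:430],(400,300),interpolation=cv2.INTER_CUBIC);b=cv2.resize(sd[250:355,280:420],(400,300),interpolation=cv2.INTER_CUBIC)
cv2.imwrite("pics/z7.png",cv2.cvtColor(cv2.convertScaleAbs(np.hstack([a,b]),alpha=1.7),cv2.COLOR_RGB2BGR))
for n in ("catch_stub","lever_bar","basket_bar"): print(n,[(np.round(x["xy"],1).tolist(),x["conf"]) for x in eyes.place_of("side",n)[:2]])
for a in(.8,1,1.2,1.4): print(a,proj("side",[.532,-.199+.022*np.cos(a)-.053*np.sin(a),.066+.022*np.sin(a)+.053*np.cos(a)]))
d=np.array([.6075,-.155,.26])-s["tool_pos"];print((R.T@d/.03).round(2))
```

```text
t 18.7833 p [ 0.5349 -0.2213  0.3078] R [[-0.041, 0.999, 0.0], [0.999, 0.041, -0.0], [-0.0, 0.0, -1.0]] q [-0.48  0.05  1.41 -0.    1.68 -0.52] op 0.0559 F [-0.3  0.7  0.3] gf 0.0
catch_stub [([326.2, 335.4], 0.55)]
lever_bar []
basket_bar []
0.8 [324.07308274 321.23005436]
1 [324.78396532 327.04090206]
1.2 [325.40307813 333.03587931]
1.4 [325.90186402 338.94288654]
[2.11 2.51 1.59]
```

View pics/z7.png

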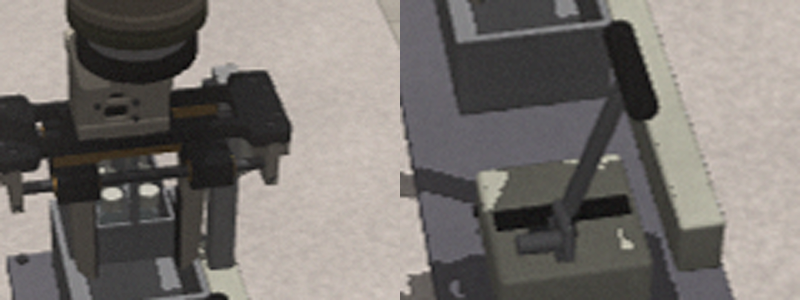

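The catch is flipped over to about 1.27 rad: in the side view the stub is at (326,335), matching the model. The T-grip is at rest at about (361,274). Now I grip it 22 mm to the +y side of its stem.

apply_moves(
  steps=[0.5,0.6,0,0,0,0,60,0.6,0.7,0,0,0,0,60,0.6,0.7,0,0,0,0,60,0.41,0.51,0,0,0,0,60,0,0,0,0,0,0,60,0,0,0.8,0,0,0,60,0,0,0.9,0,0,0,60,0,0,0.9,0,0,0,60,0,0,0.9,0,0,0,60,0,0,0.7,0,0,0,60,0,0,0.27,0,0,0,60,0,0,0,0,0,0,60],
)

```text
t: 19.98
tool_pos: [0.606, -0.1552, 0.1708]
orientation: [-2.181, -2.255, 0.004]
force: [0.3, 0.0, 0.4]
opening: 0.0558
gripper_force: 0.0
```

apply_moves(
  steps=[0,0,0,0,0,0,0,0,0,0,0,0,0,0,0,0,0,0,0,0,0,0,0,0,0,0,0,0,0,0,0,0,0,0,0,0,0,0,0,0,0,0,0,0,0,0,0,0,0,0,0,0,0,0,0,0],
  grip_force=15,
)

```text
t: 20.65
tool_pos: [0.6089, -0.1554, 0.1746]
orientation: [2.18, 2.259, 0.002]
force: [4.0, -0.3, 3.3]
opening: 0.0215
gripper_force: 15.0
```

apply_moves(
  steps=[0,-0.18,-0.04,0,0,0,0,0,-0.18,-0.04,0,0,0,0,0,-0.18,-0.04,0,0,0,0,0,-0.18,-0.04,0,0,0,0,0,-0.19,-0.015,0,0,0,0,0,-0.19,-0.015,0,0,0,0,0,-0.19,-0.015,0,0,0,0,0,-0.19,-0.015,0,0,0,0,0,-0.19,0.015,0,0,0,0,0,-0.19,0.015,0,0,0,0,0,-0.19,0.015,0,0,0,0,0,-0.19,0.015,0,0,0,0],
)

```text
t: 21.65
tool_pos: [0.5422, -0.1578, 0.18]
orientation: [2.179, 2.258, 0.004]
force: [6.1, 1.1, 4.3]
opening: 0.0215
gripper_force: 15.0
```

apply_moves(
  steps=[0,-0.18,0.04,0,0,0,0,0,-0.18,0.04,0,0,0,0,0,-0.18,0.04,0,0,0,0,0,-0.18,0.04,0,0,0,0,0,-0.175,0.07,0,0,0,0,0,-0.175,0.07,0,0,0,0,0,-0.175,0.07,0,0,0,0,0,-0.175,0.07,0,0,0,0],
)

```text
t: 22.32
tool_pos: [0.4998, -0.1592, 0.1667]
orientation: [2.179, 2.258, 0.004]
force: [5.5, 0.7, 4.1]
opening: 0.0213
gripper_force: 15.0
```

apply_moves(
  steps=[0,-0.16,0.09,0,0,0,0,0,-0.16,0.09,0,0,0,0,0,-0.16,0.09,0,0,0,0,0,-0.16,0.09,0,0,0,0,0,-0.1,0.06,0,0,0,0,0,0,0,0,0,0,0,0,0,0,0,0,0,0],
)

```text
t: 22.9
tool_pos: [0.4803, -0.16, 0.1556]
orientation: [2.175, 2.255, 0.01]
force: [14.7, 2.8, 5.8]
opening: 0.0215
gripper_force: 15.0
```

Run:
```python
from h import *
s,R=st()
sd=snap("side","s8")
for n in ("catch_stub","lever_bar","basket_bar","hook_seat","basket_tab"): print(n,[(np.round(x["xy"],1).tolist(),round(x["conf"],2)) for x in eyes.place_of("side",n)[:2]])
print(proj("side",[.564,.064,.17]),proj("side",[.564-.0847,-.177,.174]))
```

```text
t 22.9 p [ 0.4803 -0.16    0.1556] R [[-0.036, 0.999, 0.01], [0.999, 0.036, -0.001], [-0.002, 0.01, -1.0]] q [-0.43 -0.1   1.83  0.    1.39 -0.46] op 0.0215 F [14.7  2.8  5.8] gf 15.001509636640549
catch_stub [([326.6, 332.2], 0.71)]
lever_bar [([295.5, 290.1], 0.7)]
basket_bar [([318.9, 208.9], 0.61)]
hook_seat [([320.8, 209.5], 0.87)]
basket_tab [([317.8, 198.1], 0.72)]
[320.8021382  209.47480742] [293.60488495 287.09598399]
```

Stop reached: the pull force jumped to about 15 N, and the bar and hook are at the fully lowered position. I'll let the basket settle and then hand in.

apply_moves(
  steps=[0,0,0,0,0,0,0,0,0,0,0,0,0,0,0,0,0,0,0,0,0,0,0,0,0,0,0,0,0,0,0,0,0,0,0,0,0,0,0,0,0,0,0,0,0,0,0,0,0,0,0,0,0,0,0,0,0,0,0,0,0,0,0,0,0,0,0,0,0,0,0,0,0,0,0,0,0,0,0,0,0,0,0,0],
  grip_force=25,
)

```text
t: 24.2
tool_pos: [0.4803, -0.16, 0.1556]
orientation: [2.175, 2.255, 0.01]
force: [15.5, 2.6, 5.0]
opening: 0.0212
gripper_force: 25.0
```

apply_moves(
  steps=[0,0,0,0,0,0,0,0,0,0,0,0,0,0,0,0,0,0,0,0,0,0,0,0,0,0,0,0,0,0,0,0,0,0,0,0,0,0,0,0,0,0,0,0,0,0,0,0,0,0,0,0,0,0,0,0,0,0,0,0,0,0,0,0,0,0,0,0,0,0,0,0,0,0,0,0,0,0,0,0,0,0,0,0],
)

```text
t: 25.2
tool_pos: [0.4803, -0.16, 0.1557]
orientation: [2.175, 2.255, 0.01]
force: [15.3, 3.6, 6.3]
opening: 0.0213
gripper_force: 25.0
```

Run:
```python
from h import *
st();a=snap("side");b=snap("side")
print([(n,eyes.place_of("side",n)[:1]) for n in("basket_bar","hook_seat","catch_stub")])
c=snap("side");print(np.abs(c[180:260,290:350].astype(int)-a[180:260,290:350]).mean())
print(robot.close_job())
```

```text
t 25.2 p [ 0.4803 -0.16    0.1557] R [[-0.036, 0.999, 0.01], [0.999, 0.036, -0.001], [-0.002, 0.01, -1.0]] q [-0.43 -0.1   1.83  0.    1.39 -0.46] op 0.0213 F [15.3  3.6  6.3] gf 25.00077098608017
[('basket_bar', [{'xy': [317.3, 208.7], 'conf': 0.7}]), ('hook_seat', [{'xy': [320.0, 211.9], 'conf': 0.83}]), ('catch_stub', [{'xy': [328.9, 333.6], 'conf': 0.56}])]
1.3255555555555556
the job is handed in; nothing more can be done
None
```

I handed the job in at about 25 s with the basket hanging on the lowered hook, the catch flipped to about 1.27 rad (image estimate), and the T-grip held at the lever's stop at 25 N; no verdict came back from the judge.

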